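# Eject a dry painted disc from its spraying holder

### The job

The wooden disc with the orange face has dried: press the yellow ejector paddle of its own holder right down so that the disc rises out of its pocket, then take the disc by its edge and set it down, not dropped, on the cork drying board, orange face up and wholly on the board, and let go of it. Leave the blue disc seated in its holder.

Things in the scene. Friction and masses are not known exactly. Their poses are not given: they have to be found in the camera images.
- orange_disc: Wooden disc, 44 mm across, 26 high, top painted orange, about 50 g. Origin: centre of underside, z up. Sits in a pocket (48 wide, 28 deep) of a fixed aluminium block 72 x 72 x 40 mm high: underside 12 mm over the bench, face 2 mm below the block's top, so not grippable. With its paddle right down it stands 22 mm higher (20 mm of edge above the block) and stays up: the lever stays where it is left.
- orange_paddle (a point): Centre of the top face of the yellow paddle (34 x 36 x 8 mm) of the orange disc's holder, 116 mm from the disc's centre, robot's side. Lever pivot: between them, 70 mm from the paddle, 40 mm over the bench. Point 64 mm over the bench at first, about 23 mm at the bottom stop, moving almost straight down; 3 to 5 N, no spring. Site -x points from disc to paddle (tipped up 17 deg at first), y level.
- blue_disc: The same kind of disc with a blue face, seated in an identical holder with its own yellow paddle on the robot's side. It must stay seated: leave its paddle alone. Origin: centre of its underside, 12 mm over the bench. The two holders and the board swap places from start to start.
- board: Square drying board fixed to the bench, brown wood edge and cork top, 130 x 130 mm, cork surface 14 mm above the bench, no rim. Origin: centre of its underside; x and y along its sides, z up.
Things that resemble listed ones, but are neither listed nor needed, are in the scene too. What is shaped like the part that bears orange_paddle but green is not meant.

How it is judged (in metres and radians):
On the way, in this order (a step that is already met when the one before it is completed fails the run):
1. the orange disc's paddle is pressed down (at least 30 mm) and the disc has risen in its pocket (at least 15 mm), not held by the fingers (distance of orange_paddle from where it was at the start of the episode above 0.03 m and height (world z) of orange_disc between 0.027 and 0.042 m and distance of orange_disc from where it was at the start of the episode below 0.032 m and contact force between orange_disc and the fingers below 0.1 N), for 0.2 s.
2. the orange disc is brought down to the board (underside within 15 mm of the cork) while still held (contact force between orange_disc and the fingers above 0.5 N and z of orange_disc in the frame of board below 0.029 m and x of orange_disc in the frame of board between -0.055 and 0.055 m and y of orange_disc in the frame of board between -0.055 and 0.055 m).
At the end, for the whole second after the job is handed in: The orange disc rests on the cork board, at rest, painted face up (within 10 degrees), its centre within 50 mm of the board's centre along each of the board's sides; the blue disc is within 10 mm of where it was (x of orange_disc in the frame of board between -0.05 and 0.05 m and y of orange_disc in the frame of board between -0.05 and 0.05 m and z of orange_disc in the frame of board between 0.01 and 0.02 m and angle between orange_disc's own z axis and vertical below 0.17 rad and linear speed of orange_disc below 0.02 m/s and distance of blue_disc from where it was at the start of the episode below 0.01 m); the robot touches nothing.
It fails at once if the blue disc is moved by 10 mm or more (its paddle pressed, or knocked) (distance of blue_disc from where it was at the start of the episode above 0.01 m).
It also fails if it takes over 51 s, if anything falls off the work surface, if the arm or the gripper's body presses on something with over 40 N, if the wrist force passes 120 N, or if a joint passes its speed limit or range.

### The arm

A 6-joint arm with a two-finger parallel gripper is mounted at the origin on the work surface. World frame = base frame: x ahead of the robot, y to its left, z up, the work surface at z = 0. Lengths are in m, angles in degrees, forces in N, time in s.
With the tool pointing down it reaches from about 0.35 to 0.95 m from the base axis. Payload 17.4 kg.
Tool frame: the origin (TCP) lies at the very end of the fingers, on their centre line; the grasp point (between the pads) lies 19 mm behind it (manip.grip_point_offset is the z of the grasp point in the tool frame, in m); z points along the fingers, y is the line along which they close (so a half turn about z gives the same grasp; the last joint's range is limited). The gripper opens to 93 mm and grips with 3 to 60 N. Pads are 15 mm wide; open, the fingers measure 128 mm over their backs; the gripper's body (75 mm by 188 mm) begins 65 mm behind the grasp point.
Start: joints at [-72.468, 6.646, 82.598, -0, 90.757, -2.166], TCP at [0.228, -0.636, 0.219] pointing down, gripper open.
Joint ranges: [-162.19, 162.19], [-47.58, 125.68], [4.15, 143.07], [-65.23, 245.23], [0.69, 171.88], [-170.13, 170.13]. Speed limits (degrees/s): [108.29, 108.29, 127.2, 180, 180, 180].

### API

Orientations are given as a 3x3 rotation matrix whose columns are the frame's x, y, z axes.
In Python, from workcell import manip gives the robot as it stands. The module is installed in compiled form; this text tells all that it offers.
- The arm moves only by the tool arm_command, never from a script. Its argument "steps" is a list of rows, each an object with "rotation": the turn, a rotation vector about the tool's x, y, z in rad, a list of three; "slide": the shift along the tool's x, y, z in mm, a list of three; "grip": the closure, from 0 (fully open) to 1 (shut). A call has 1 to 12 rows; each row shifts and turns the commanded pose from where the row before left it, along the tool's axes as they then stand; what a row does not reach is not made up. A row lasts 1/12 s, in which the tool goes at most 41.7 mm and 7.16 degrees, less where a joint would pass 70% of its speed; a pose out of reach is approached as far as the arm can. A call with a gripper value outside its range is refused whole. The fingers move at their own pace and stop on an object; the grip force is fixed at half the most. Time passes only in rows, so rows that do not move let the fingers close. It gives the time, the measured TCP pose, the force, the opening and the grip force at its end, in the units of the state.
- manip.state(): the state, without advancing time (a new reading comes with each control period).
- manip.camera(name): name is "side" or "top" or "wrist"; returns a dict with "frame" (420x560x3 uint8, red, green, blue), "camera_matrix" (3x3 intrinsics, pixels), "k1" (the pictures are not rectified: a ray, as slopes to the right and down, at radius r is drawn at 1 + k1 r^2 times it, then the intrinsics apply), "rvec" (rotation vector, rad) and "tvec" (3), from world to camera coordinates, as OpenCV has them. Camera axes: x right, y down, z forward; pixel columns grow to the right and rows downward; lengths in m; the calibration is good to about 2 mm. A picture is of the moment at which its call begins. There is no depth.
- manip.sign_off(): hands the job in; it is judged then, once.
Trained networks look in the newest picture that a camera, given by its name, has taken for a name from the list of things; names that differ only in an ending like _2 or _b are one class to them, and where a whole thing is asked for, a point or a joint stands for the part that bears it (a point fixed in the world has none). Each returns a list of dicts, best first, with "confidence" (0 to 1); they miss things now and then, are a little off and sometimes report something else, mostly with a low value. They report only what shows in the picture. A call takes as long as a camera call. They do not tell look-alikes from the thing itself.
- manip.spot_in(camera, target): "point" ([row, column] as shares, 0 to 1, of the picture: columns of its width, rows of its height, amid what is visible of it).
- manip.regions_of(camera, target): "mask" (420x560 bool, what is visible of it) and "point" ([row, column] as shares, 0 to 1, of the picture: columns of its width, rows of its height, amid what is visible of it).
The state is a dict: "t": time; "q": joint angles; "joint_velocities": joint speeds; "tau": joint torques, N m; "ee_pos": TCP position; "eef_rot": TCP orientation; "contact_force": force on the tool from outside, world axes, zero at the start; "ft_torque": the same for the moment, N m; "opening": finger opening in m; "grip_force": force on a finger pad.
Only numpy, scipy, OpenCV 4.12 (cv2) and the standard library are available. Lean on these libraries where they do the work, as an engineer would, in place of code of your own. Each camera call takes 0.05 s, during which the arm holds its last target. There are 200 camera calls.

## Working session

There is one attempt and no reset: what is moved stays moved. The work goes in short steps, Python scripts to look and compute and a tool call to move; the robot and the scene stay as the last step left them, time stands still between calls to the robot, and variables do not carry over. Pictures are saved under pics/ and viewed, at most 10 in all, crops included, and the job is handed in when it is done.

Besides the shell and the picture viewer there is one more tool, called after "Emit:" as a command line: name --argument value ..., lists and objects as JSON in quotes. arm_command: Moves the arm, as the interface text tells. Its arguments: {"type":"object","properties":{"steps":{"type":"array"}},"required":["steps"]}

```bash
mkdir -p pics; cat > h.py <<'E'
import numpy as np, cv2
from workcell import manip
def ray(c,uv):
    K=np.array(c["camera_matrix"]);k=float(c["k1"])
    p=cv2.undistortPoints(np.array([[uv]],float),K,np.array([k,0,0,0.]))[0,0]
    R=cv2.Rodrigues(np.array(c["rvec"],float))[0];t=np.array(c["tvec"],float).ravel()
    return -R.T@t, R.T@np.array([p[0],p[1],1.])
def at_z(c,uv,z):
    o,d=ray(c,uv); return o+d*(z-o[2])/d[2]
def proj(c,P):
    return cv2.projectPoints(np.atleast_2d(np.array(P,float)),np.array(c["rvec"],float),np.array(c["tvec"],float),np.array(c["camera_matrix"],float),np.array([float(c["k1"]),0,0,0]))[0][:,0]
E
cat > /tmp/a.py <<'E'
from h import *
ims=[]
for n in("top","side"):
    c=manip.camera(n); ims.append(c["frame"]); cv2.imwrite(f"pics/{n}0.png",c["frame"][:,:,::-1])
    for t,z in(("orange_disc",.038),("blue_disc",.038),("orange_paddle",.064),("board",.014)):
        for r in manip.regions_of(n,t):
            row,col=r["point"]; uv=(col*560,row*420)
            print(n,t,round(r["confidence"],2),np.round(uv),r["mask"].sum(),np.round(at_z(c,uv,z),3))
print(manip.state())
E
PYTHONPATH=. python3 /tmp/a.py
```

```text
Traceback (most recent call last):
  File "h.py", line 1, in <module>
    import numpy as np, cv2
ModuleNotFoundError: No module named 'cv2'
```

```bash
cp /tmp/a.py a.py; python3 a.py
```

```text
top orange_disc 0.85 [184. 230.] 334 [0.594 0.228 0.038]
top blue_disc 0.94 [412. 231.] 359 [ 0.59  -0.257  0.038]
top orange_paddle 0.88 [173. 284.] 457 [0.483 0.241 0.064]
top board 0.65 [285. 233.] 3412 [0.589 0.011 0.014]
side orange_disc 0.54 [242. 170.] 122 [0.589 0.228 0.038]
side blue_disc 0.89 [281. 349.] 581 [ 0.584 -0.261  0.038]
side orange_paddle 0.63 [274. 136.] 168 [0.689 0.33  0.064]
side orange_paddle 0.58 [201. 167.] 223 [0.493 0.224 0.064]
side board 0.94 [257. 238.] 2849 [0.59  0.007 0.014]
{'t': 0.5, 'q': array([-7.24689799e+01,  6.64597451e+00,  8.25978791e+01,  8.00760347e-04,
        9.07558858e+01, -2.16573015e+00]), 'joint_velocities': array([ 0.09529727,  0.04208344, -0.03564646, -0.04085939,  0.03981924,
       -0.0112675 ]), 'tau': array([-3.55975881e-04, -7.20432329e+01, -6.22346377e+01,  7.80238188e-02,
        1.85400678e-02, -3.36617927e-05]), 'ee_pos': array([ 0.22750137, -0.6355132 ,  0.21864702]), 'eef_rot': array([[ 9.41489600e-01,  3.37042033e-01,  1.46958187e-05],
       [ 3.37042033e-01, -9.41489601e-01, -1.28039962e-07],
       [ 1.37928056e-05,  5.07365691e-06, -1.00000000e+00]]), 'contact_force': array([-0.5210172 , -0.53039607, -0.76613896]), 'ft_torque': array([ 0.05242817,  0.00844282, -0.0186528 ]), 'grip_force': 0.0, 'opening': 0.09277914352815775}
```

View pics/top0.png

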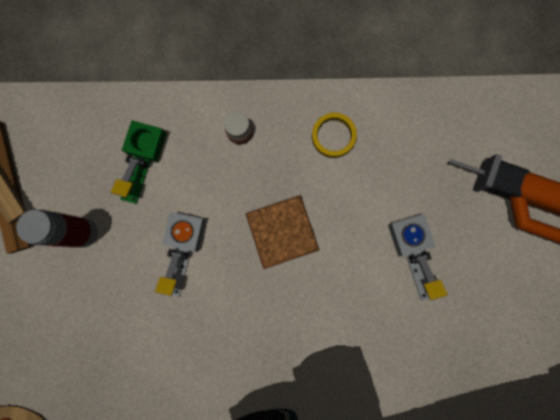

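View pics/side0.png

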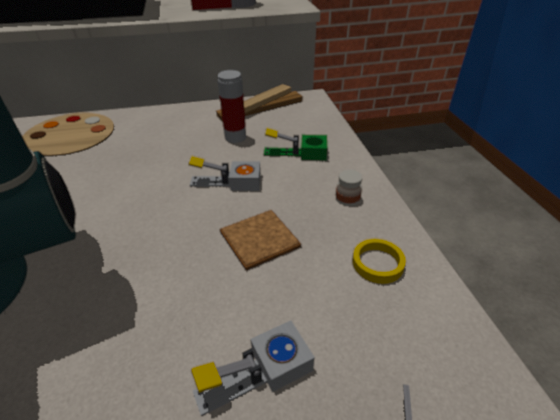

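Top view: orange disc at (183,231) with its yellow paddle at (166,286). The look-alikes are the green holder at (145,140) with paddle (122,187), and the blue holder at (413,235) with paddle (434,289). Cork board at (283,232), tall thermos at (60,230). By the description I choose the paddle at (166,286).

```bash
cat > b.py <<'E'
from h import *
D={}
for n in("top","side"):
    c=manip.camera(n); f=c["frame"]
    hsv=cv2.cvtColor(f,cv2.COLOR_RGB2HSV)
    def blob(lo,hi,near,z):
        m=cv2.inRange(hsv,lo,hi); k,l,s,ce=cv2.connectedComponentsWithStats(m)
        i=min((i for i in range(1,k) if s[i,4]>40),key=lambda i:np.hypot(*(ce[i]-near)))
        print(n,"blob",np.round(ce[i],1),s[i,4],np.round(at_z(c,ce[i],z),4)); return ce[i]
    pd=(166,286) if n=="top" else (197,161)
    dc=(183,231) if n=="top" else (244,171)
    blob((20,150,90),(32,255,255),pd,.064 if n=="top" else .062)
    blob((5,150,90),(14,255,255),dc,.038)
    b=max(manip.regions_of(n,"board"),key=lambda r:r["confidence"])
    ct=max(cv2.findContours(b["mask"].astype(np.uint8),0,1)[0],key=cv2.contourArea)
    q=cv2.approxPolyDP(ct,10,True)[:,0]
    P=np.array([at_z(c,p,.014)for p in q.astype(float)]); print(np.round(P[:,:2],3),P[:,:2].mean(0))
    if n=="top": cv2.imwrite("pics/crop.png",cv2.resize(f[110:310,90:330],None,fx=3,fy=3,interpolation=2)[:,:,::-1])
E
python3 b.py
```

```text
top blob [165.3 285.6] 263 [0.4789 0.2571 0.064 ]
top blob [182.3 231.2] 265 [0.5923 0.2315 0.038 ]
[[ 0.672 -0.018]
 [ 0.631  0.097]
 [ 0.513  0.059]
 [ 0.553 -0.063]] [0.59222586 0.01868237]
side blob [196.1 161.4] 115 [0.4811 0.2544 0.062 ]
side blob [244.  169.6] 90 [0.5936 0.2297 0.038 ]
[[ 0.635  0.091]
 [ 0.516  0.052]
 [ 0.555 -0.074]
 [ 0.669 -0.036]] [0.59370924 0.00823069]
```

View pics/crop.png

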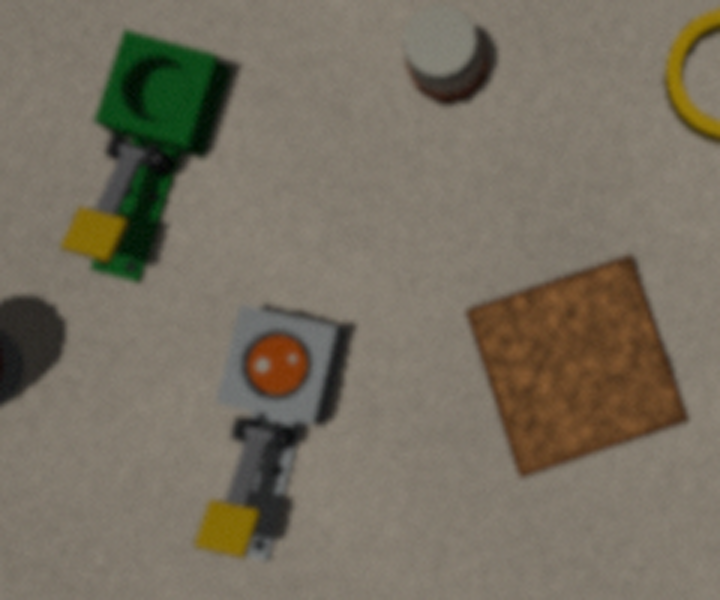

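The crop confirms a grey block with the orange disc and a yellow paddle at crop (228,527). Disc to paddle measures 115 mm against 116 mm expected. Moving over the paddle with fingers closed.

Emit:
arm_command --steps '[{"rotation": [0,0,0],"slide": [29.4,-20.4,0],"grip": 1},{"rotation": [0,0,0],"slide": [29.4,-20.4,0],"grip": 1},{"rotation": [0,0,0],"slide": [29.4,-20.4,0],"grip": 1},{"rotation": [0,0,0],"slide": [29.4,-20.4,0],"grip": 1},{"rotation": [0,0,0],"slide": [29.4,-20.4,0],"grip": 1},{"rotation": [0,0,0],"slide": [29.4,-20.4,0],"grip": 1},{"rotation": [0,0,0],"slide": [29.4,-20.4,0],"grip": 1},{"rotation": [0,0,0],"slide": [29.4,-20.4,0],"grip": 1},{"rotation": [0,0,0],"slide": [29.4,-20.4,0],"grip": 1},{"rotation": [0,0,0],"slide": [29.4,-20.4,0],"grip": 1},{"rotation": [0,0,0],"slide": [29.4,-20.4,0],"grip": 1},{"rotation": [0,0,0],"slide": [29.4,-20.4,0],"grip": 1}]'

```text
t: 1.7
ee_pos: [0.4779, -0.2845, 0.2189]
eef_rot: [[0.942, 0.337, 0.0], [0.337, -0.942, -0.0], [0.0, 0.0, -1.0]]
contact_force: [1.7, -0.5, 1.0]
opening: 0.0174
grip_force: 0.0
```

Emit:
arm_command --steps '[{"rotation": [0,0,0],"slide": [13,-36.3,0],"grip": 1},{"rotation": [0,0,0],"slide": [13,-36.3,0],"grip": 1},{"rotation": [0,0,0],"slide": [13,-36.3,0],"grip": 1},{"rotation": [0,0,0],"slide": [13,-36.3,0],"grip": 1},{"rotation": [0,0,0],"slide": [13,-36.3,0],"grip": 1},{"rotation": [0,0,0],"slide": [13,-36.3,0],"grip": 1},{"rotation": [0,0,0],"slide": [13,-36.3,0],"grip": 1},{"rotation": [0,0,0],"slide": [13,-36.3,0],"grip": 1},{"rotation": [0,0,0],"slide": [13,-36.3,0],"grip": 1},{"rotation": [0,0,0],"slide": [13,-36.3,0],"grip": 1},{"rotation": [0,0,0],"slide": [13,-36.3,0],"grip": 1},{"rotation": [0,0,0],"slide": [13,-36.3,0],"grip": 1}]'

```text
t: 2.7
ee_pos: [0.4767, 0.1785, 0.219]
eef_rot: [[0.941, 0.337, 0.001], [0.337, -0.941, 0.0], [0.001, 0.0, -1.0]]
contact_force: [1.0, -0.8, -0.1]
opening: 0.0008
grip_force: 0.0
```

Emit:
arm_command --steps '[{"rotation": [0,0,0.1125],"slide": [0,0,0],"grip": 1},{"rotation": [0,0,0.1125],"slide": [0,0,0],"grip": 1},{"rotation": [0,0,0.1125],"slide": [0,0,0],"grip": 1},{"rotation": [0,0,0.1125],"slide": [0,0,0],"grip": 1},{"rotation": [0,0,0.1125],"slide": [0,0,0],"grip": 1},{"rotation": [0,0,0],"slide": [0,0,0],"grip": 1}]'

```text
t: 3.2
ee_pos: [0.4772, 0.1766, 0.2187]
eef_rot: [[0.975, -0.222, 0.0], [-0.222, -0.975, 0.0], [0.0, -0.0, -1.0]]
contact_force: [0.1, 0.6, 0.2]
opening: 0.0003
grip_force: 0.0
```

Emit:
arm_command --steps '[{"rotation": [0,0,0],"slide": [-5,-26,0],"grip": 1},{"rotation": [0,0,0],"slide": [-5,-26,0],"grip": 1},{"rotation": [0,0,0],"slide": [-5,-26,0],"grip": 1},{"rotation": [0,0,0],"slide": [0,0,30],"grip": 1},{"rotation": [0,0,0],"slide": [0,0,30],"grip": 1},{"rotation": [0,0,0],"slide": [0,0,30],"grip": 1},{"rotation": [0,0,0],"slide": [0,0,25],"grip": 1},{"rotation": [0,0,0],"slide": [0,0,15],"grip": 1},{"rotation": [0,0,0],"slide": [0,0,0],"grip": 1},{"rotation": [0,0,0],"slide": [0,0,0],"grip": 1}]'

```text
t: 4.03
ee_pos: [0.4793, 0.2559, 0.0886]
eef_rot: [[0.977, -0.214, -0.001], [-0.214, -0.977, -0.0], [-0.001, 0.001, -1.0]]
contact_force: [0.6, 0.5, 0.9]
opening: 0.0002
grip_force: 0.0
```

```bash
python3 - <<'E'
from h import *
a=manip.camera("side")["frame"][110:210,130:330]; b=manip.camera("wrist")["frame"]
a=cv2.resize(a,(800,400),interpolation=2)
cv2.imwrite("pics/s1.png",a[:,:,::-1]); cv2.imwrite("pics/w1.png",b[:,:,::-1])
E
```

```text
(no output)
```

View pics/s1.png

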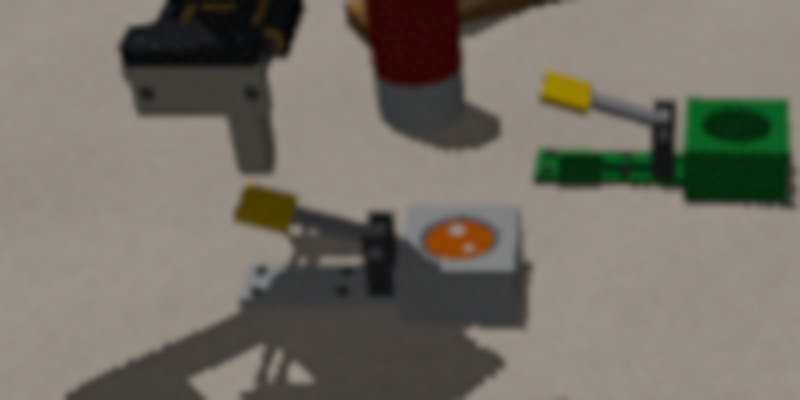

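View pics/w1.png

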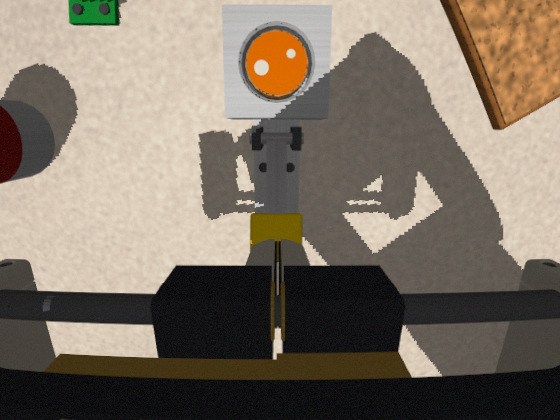

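Side crop: closed fingertips at (255,170) are directly above the yellow paddle at (265,208). Wrist view: the paddle is centred under the fingers at (277,228), and the disc lies straight ahead at (277,62). Pressing.

Emit:
arm_command --steps '[{"rotation": [0,0,0],"slide": [0,0,10],"grip": 1},{"rotation": [0,0,0],"slide": [0,0,9],"grip": 1},{"rotation": [0,0,0],"slide": [0,0,6],"grip": 1},{"rotation": [0,0,0],"slide": [0,0,6],"grip": 1},{"rotation": [0,0,0],"slide": [0,0,6],"grip": 1},{"rotation": [0,0,0],"slide": [0,0,6],"grip": 1},{"rotation": [0,0,0],"slide": [0,0,6],"grip": 1},{"rotation": [0,0,0],"slide": [0,0,6],"grip": 1},{"rotation": [0,0,0],"slide": [0,0,5],"grip": 1},{"rotation": [0,0,0],"slide": [0,0,4],"grip": 1},{"rotation": [0,0,0],"slide": [0,0,0],"grip": 1}]'

```text
t: 5.05
ee_pos: [0.4802, 0.256, 0.0257]
eef_rot: [[0.976, -0.217, 0.001], [-0.217, -0.976, 0.0], [0.001, -0.0, -1.0]]
contact_force: [-4.1, -3.4, 18.6]
opening: 0.0001
grip_force: 8.6
```

Emit:
arm_command --steps '[{"rotation": [0,0,0],"slide": [0,0,0.5],"grip": 1},{"rotation": [0,0,0],"slide": [0,0,0],"grip": 1},{"rotation": [0,0,0],"slide": [0,0,0],"grip": 1}]'

```text
t: 5.3
ee_pos: [0.4802, 0.2561, 0.0257]
eef_rot: [[0.976, -0.217, 0.002], [-0.217, -0.976, 0.0], [0.002, -0.001, -1.0]]
contact_force: [-5.8, -3.9, 19.8]
opening: 0.0002
grip_force: 10.5
```

Emit:
arm_command --steps '[{"rotation": [0,0,0],"slide": [0,0,-15],"grip": 1},{"rotation": [0,0,0],"slide": [0,0,-30],"grip": 1},{"rotation": [0,0,0],"slide": [0,0,-38],"grip": 1},{"rotation": [0,0,0],"slide": [0,0,-38],"grip": 1},{"rotation": [0,0,0],"slide": [0,0,0],"grip": 0},{"rotation": [0,0,0],"slide": [0,0,0],"grip": 0},{"rotation": [0,0,0],"slide": [0,0,0],"grip": 0}]'

```text
t: 5.88
ee_pos: [0.4793, 0.2558, 0.1442]
eef_rot: [[0.976, -0.217, -0.001], [-0.217, -0.976, -0.0], [-0.001, 0.001, -1.0]]
contact_force: [-0.5, -0.8, -0.9]
opening: 0.0163
grip_force: 0.0
```

```bash
cat > c.py <<'E'
from h import *
s=manip.state(); R=np.array(s["eef_rot"])
a=None
for n in("side","wrist","top"):
    c=manip.camera(n);f=c["frame"]; hsv=cv2.cvtColor(f,cv2.COLOR_RGB2HSV)
    for r in manip.regions_of(n,"orange_disc")[:1]:
        m=(cv2.inRange(hsv,(5,150,60),(14,255,255))>0)&cv2.dilate(r["mask"].astype(np.uint8),np.ones((9,9))).astype(bool)
        ys,xs=np.nonzero(m); h=cv2.convexHull(np.c_[xs,ys].astype(np.float32)); M=cv2.moments(h); uv=(M["m10"]/M["m00"],M["m01"]/M["m00"])
        p=at_z(c,uv,.060); print(n,r["confidence"],np.round(uv),M["m00"],np.round(p,4),"tool mm",np.round(R.T@(p-s["ee_pos"])*1000,1))
    if n=="side": a=cv2.resize(f[110:210,130:330],(700,350),interpolation=2)
    if n=="wrist": b=f
cv2.imwrite("pics/s2.png",a[:,:,::-1])
E
python3 c.py
```

```text
side 0.56 [244. 163.] 103.5 [0.5942 0.2244 0.06  ] tool mm [119.    5.7  84.1]
wrist 0.8 [275.  70.] 2294.5 [0.5951 0.2307 0.06  ] tool mm [118.5  -0.7  84.1]
top 0.74 [180. 231.] 299.0 [0.5921 0.2297 0.06  ] tool mm [115.8   1.   84.1]
```

View pics/s2.png

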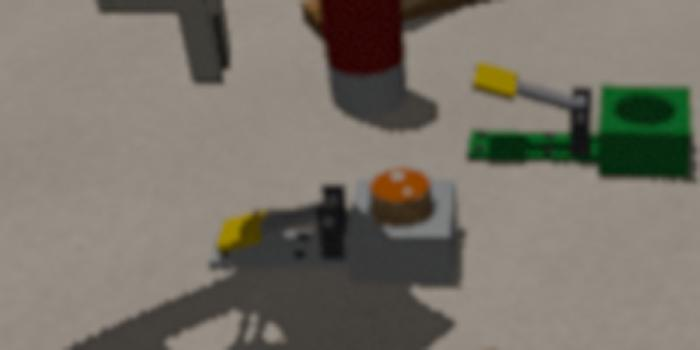

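Side crop: the paddle is down (240,232) and the disc stands raised with its wooden edge showing (402,195). Moving above it and descending with fingers open.

Emit:
arm_command --steps '[{"rotation": [0,0,0],"slide": [39,0,0],"grip": 0},{"rotation": [0,0,0],"slide": [39,0,0],"grip": 0},{"rotation": [0,0,0],"slide": [39,0,0],"grip": 0},{"rotation": [0,0,0],"slide": [0,0,0],"grip": 0},{"rotation": [0,0,0],"slide": [0,0,0],"grip": 0},{"rotation": [0,0,0],"slide": [0,0,30],"grip": 0},{"rotation": [0,0,0],"slide": [0,0,20],"grip": 0},{"rotation": [0,0,0],"slide": [0,0,15],"grip": 0},{"rotation": [0,0,0],"slide": [0,0,0],"grip": 0},{"rotation": [0,0,0],"slide": [0,0,0],"grip": 0}]'

```text
t: 7.02
ee_pos: [0.593, 0.2308, 0.0802]
eef_rot: [[0.976, -0.216, -0.001], [-0.216, -0.976, -0.0], [-0.001, 0.0, -1.0]]
contact_force: [-0.5, 0.9, 0.5]
opening: 0.093
grip_force: 0.0
```

```bash
python3 c.py; python3 - <<'E'
from h import *
cv2.imwrite("pics/w3.png",manip.camera("wrist")["frame"][:,:,::-1])
E
```

```text
side 0.62 [248. 163.] 25.5 [0.6045 0.2228 0.06  ] tool mm [13.   5.3 20.2]
wrist 0.72 [276. 238.] 2809.5 [0.5968 0.2306 0.06  ] tool mm [ 3.8 -0.6 20.2]
top 0.5 [185. 225.] 3.0 [0.6031 0.2199 0.06  ] tool mm [12.2  8.5 20.2]
```

View pics/w3.png

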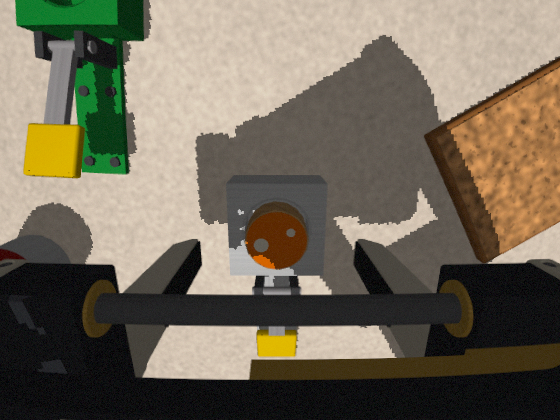

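Wrist view: the disc (276,240) sits centred between the fingers, with tips at (195,245) and (365,245), about 2–4 mm forward. Nudging +2.5 mm, descending and closing.

Emit:
arm_command --steps '[{"rotation": [0,0,0],"slide": [2.5,0,12],"grip": 0},{"rotation": [0,0,0],"slide": [0,0,12],"grip": 0},{"rotation": [0,0,0],"slide": [0,0,8],"grip": 0},{"rotation": [0,0,0],"slide": [0,0,4.5],"grip": 0},{"rotation": [0,0,0],"slide": [0,0,0],"grip": 0},{"rotation": [0,0,0],"slide": [0,0,0],"grip": 1},{"rotation": [0,0,0],"slide": [0,0,0],"grip": 1},{"rotation": [0,0,0],"slide": [0,0,0],"grip": 1},{"rotation": [0,0,0],"slide": [0,0,0],"grip": 1},{"rotation": [0,0,0],"slide": [0,0,0],"grip": 1},{"rotation": [0,0,0],"slide": [0,0,0],"grip": 1},{"rotation": [0,0,0],"slide": [0,0,0],"grip": 1}]'

```text
t: 8.37
ee_pos: [0.5962, 0.2301, 0.0438]
eef_rot: [[0.976, -0.217, 0.0], [-0.217, -0.976, 0.0], [0.0, -0.0, -1.0]]
contact_force: [0.5, -0.3, 0.2]
opening: 0.0511
grip_force: 0.0
```

Emit:
arm_command --steps '[{"rotation": [0,0,0],"slide": [0,0,0],"grip": 1},{"rotation": [0,0,0],"slide": [0,0,0],"grip": 1},{"rotation": [0,0,0],"slide": [0,0,0],"grip": 1},{"rotation": [0,0,0],"slide": [0,0,0],"grip": 1}]'

```text
t: 8.7
ee_pos: [0.5962, 0.23, 0.0437]
eef_rot: [[0.976, -0.217, 0.0], [-0.217, -0.976, 0.0], [0.0, -0.0, -1.0]]
contact_force: [-1.2, -0.6, 2.2]
opening: 0.0431
grip_force: 30.0
```

Emit:
arm_command --steps '[{"rotation": [0,0,0],"slide": [0,0,-8],"grip": 1},{"rotation": [0,0,0],"slide": [0,0,-15],"grip": 1},{"rotation": [0,0,0],"slide": [0,0,-20],"grip": 1},{"rotation": [0,0,0],"slide": [0,0,-20],"grip": 1},{"rotation": [0,0,0],"slide": [0,0,0],"grip": 1}]'

```text
t: 9.12
ee_pos: [0.5978, 0.2306, 0.1126]
eef_rot: [[0.976, -0.217, 0.006], [-0.217, -0.976, 0.002], [0.005, -0.003, -1.0]]
contact_force: [0.9, -0.4, -0.8]
opening: 0.0436
grip_force: 30.0
```

Emit:
arm_command --steps '[{"rotation": [0,0,0],"slide": [3,15,0],"grip": 1},{"rotation": [0,0,0],"slide": [6.2,30.6,0],"grip": 1},{"rotation": [0,0,0],"slide": [6.2,30.6,0],"grip": 1},{"rotation": [0,0,0],"slide": [6.2,30.6,0],"grip": 1},{"rotation": [0,0,0],"slide": [6.2,30.6,0],"grip": 1},{"rotation": [0,0,0],"slide": [6.2,30.6,0],"grip": 1},{"rotation": [0,0,0],"slide": [6.2,30.6,0],"grip": 1},{"rotation": [0,0,0],"slide": [3,15,0],"grip": 1},{"rotation": [0,0,0],"slide": [0,0,25],"grip": 1},{"rotation": [0,0,0],"slide": [0,0,20],"grip": 1},{"rotation": [0,0,0],"slide": [0,0,10],"grip": 1},{"rotation": [0,0,0],"slide": [0,0,0],"grip": 1}]'

```text
t: 10.12
ee_pos: [0.5904, 0.0117, 0.0491]
eef_rot: [[0.976, -0.217, -0.004], [-0.217, -0.976, 0.0], [-0.004, 0.001, -1.0]]
contact_force: [-1.1, 0.1, -1.1]
opening: 0.0434
grip_force: 30.0
```

```bash
python3 - <<'E'
from h import *
a=manip.camera("side")["frame"][170:290,180:340]; b=manip.camera("wrist")["frame"]
o=np.hstack([cv2.resize(a,(400,300),interpolation=2),cv2.resize(b,(400,300))])
cv2.imwrite("pics/m4.png",o[:,:,::-1]); print(manip.state()["ee_pos"])
E
```

```text
[0.59196656 0.01208921 0.05211309]
```

View pics/m4.png

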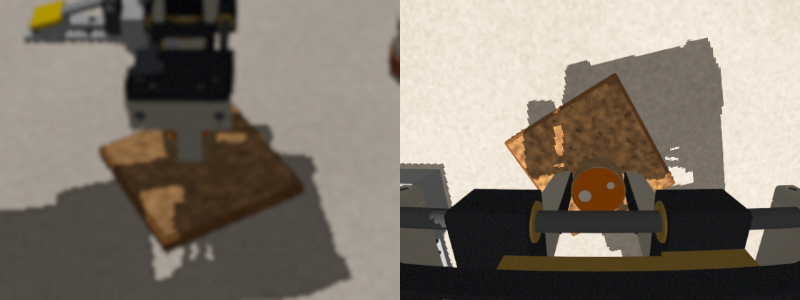

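Left (side): the fingers and disc are over the middle of the board at (190,150). Right (wrist): the orange face is up and held at (598,188), over the cork. Lowering gently.

Emit:
arm_command --steps '[{"rotation": [0,0,0],"slide": [0,0,8],"grip": 1},{"rotation": [0,0,0],"slide": [0,0,8],"grip": 1},{"rotation": [0,0,0],"slide": [0,0,5],"grip": 1},{"rotation": [0,0,0],"slide": [0,0,3],"grip": 1},{"rotation": [0,0,0],"slide": [0,0,2],"grip": 1},{"rotation": [0,0,0],"slide": [0,0,0],"grip": 1},{"rotation": [0,0,0],"slide": [0,0,0],"grip": 1}]'

```text
t: 10.8
ee_pos: [0.592, 0.0122, 0.0257]
eef_rot: [[0.976, -0.217, -0.0], [-0.217, -0.976, -0.0], [-0.0, 0.0, -1.0]]
contact_force: [-0.2, 0.3, -0.8]
opening: 0.0437
grip_force: 30.0
```

Emit:
arm_command --steps '[{"rotation": [0,0,0],"slide": [0,0,1],"grip": 1},{"rotation": [0,0,0],"slide": [0,0,0],"grip": 1},{"rotation": [0,0,0],"slide": [0,0,0],"grip": 1}]'

```text
t: 11.05
ee_pos: [0.592, 0.0122, 0.0248]
eef_rot: [[0.976, -0.217, 0.0], [-0.217, -0.976, 0.0], [0.0, -0.0, -1.0]]
contact_force: [0.6, -0.1, -0.9]
opening: 0.0433
grip_force: 30.0
```

Emit:
arm_command --steps '[{"rotation": [0,0,0],"slide": [0,0,1],"grip": 1},{"rotation": [0,0,0],"slide": [0,0,0],"grip": 1},{"rotation": [0,0,0],"slide": [0,0,0],"grip": 1}]'

```text
t: 11.3
ee_pos: [0.5922, 0.0121, 0.0242]
eef_rot: [[0.976, -0.217, 0.001], [-0.217, -0.976, 0.0], [0.001, -0.0, -1.0]]
contact_force: [-1.5, -0.4, 5.1]
opening: 0.0433
grip_force: 30.0
```

Emit:
arm_command --steps '[{"rotation": [0,0,0],"slide": [0,0,0.5],"grip": 1},{"rotation": [0,0,0],"slide": [0,0,0],"grip": 1},{"rotation": [0,0,0],"slide": [0,0,0],"grip": 1}]'

```text
t: 11.55
ee_pos: [0.5922, 0.0121, 0.0242]
eef_rot: [[0.976, -0.217, 0.001], [-0.217, -0.976, -0.0], [0.001, -0.0, -1.0]]
contact_force: [-5.5, -0.8, 10.7]
opening: 0.0432
grip_force: 30.0
```

In contact with the cork. Releasing slowly, then retreating.

Emit:
arm_command --steps '[{"rotation": [0,0,0],"slide": [0,0,-0.5],"grip": 1},{"rotation": [0,0,0],"slide": [0,0,0],"grip": 0.4},{"rotation": [0,0,0],"slide": [0,0,0],"grip": 0.3},{"rotation": [0,0,0],"slide": [0,0,0],"grip": 0.2},{"rotation": [0,0,0],"slide": [0,0,0],"grip": 0},{"rotation": [0,0,0],"slide": [0,0,0],"grip": 0},{"rotation": [0,0,0],"slide": [0,0,0],"grip": 0},{"rotation": [0,0,0],"slide": [0,0,0],"grip": 0},{"rotation": [0,0,0],"slide": [0,0,0],"grip": 0},{"rotation": [0,0,0],"slide": [0,0,0],"grip": 0}]'

```text
t: 12.38
ee_pos: [0.5919, 0.0121, 0.0236]
eef_rot: [[0.976, -0.217, -0.0], [-0.217, -0.976, -0.0], [-0.0, 0.0, -1.0]]
contact_force: [-0.1, -0.1, -0.7]
opening: 0.0926
grip_force: 0.0
```

Emit:
arm_command --steps '[{"rotation": [0,0,0],"slide": [0,0,-8],"grip": 0},{"rotation": [0,0,0],"slide": [0,0,-20],"grip": 0},{"rotation": [0,0,0],"slide": [0,0,-30],"grip": 0},{"rotation": [0,0,0],"slide": [0,0,-30],"grip": 0},{"rotation": [0,0,0],"slide": [-30,0,-20],"grip": 0},{"rotation": [0,0,0],"slide": [-30,0,0],"grip": 0},{"rotation": [0,0,0],"slide": [-30,0,0],"grip": 0},{"rotation": [0,0,0],"slide": [0,0,0],"grip": 0},{"rotation": [0,0,0],"slide": [0,0,0],"grip": 0},{"rotation": [0,0,0],"slide": [0,0,0],"grip": 0}]'

```text
t: 13.22
ee_pos: [0.5046, 0.0316, 0.1324]
eef_rot: [[0.976, -0.217, 0.001], [-0.217, -0.976, -0.0], [0.001, -0.0, -1.0]]
contact_force: [-0.3, 0.4, -0.4]
opening: 0.093
grip_force: 0.0
```

```bash
python3 - <<'E'
from h import *
a=manip.camera("side")["frame"]; b=manip.camera("wrist")["frame"]
o=np.hstack([cv2.resize(a,(400,300)),cv2.resize(b,(400,300))])
cv2.imwrite("pics/m5.png",o[:,:,::-1])
for n in("side","wrist"):
    c=manip.camera(n)
    for r in manip.regions_of(n,"orange_disc")[:1]:
        row,col=r["point"]; print(n,r["confidence"],at_z(c,(col*560,row*420),.04))
print(manip.state()["joint_velocities"])
E
```

```text
side 0.8 [ 0.58494108 -0.00396364  0.04      ]
wrist 0.95 [0.59049754 0.01075121 0.04      ]
[ 0.050131   -0.3251854   0.23692198  0.04512416 -0.05361832  0.08474608]
```

View pics/m5.png

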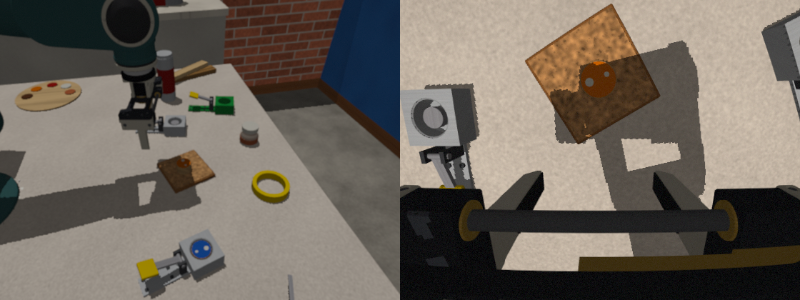

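The disc sits orange face up in the middle of the board (wrist view 597,80). The blue disc is still seated (side view 203,248), and the arm is clear of everything.

```bash
python3 -c "
from workcell import manip
print(manip.sign_off())"
```

```text
the job is handed in; nothing more can be done
None
```

I pressed the orange holder's paddle to its stop, set the disc orange face up near the middle of the cork board and let go, left the blue disc seated, and handed the job in at about 13.5 s; the hand-in returned no verdict.

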